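# Snap the cover onto a packing case of anchor barrels

## Task

Close the open packing case: take just the top cover from the stack of long covers, lay it squarely over the case and press it down, firmly but without ramming it, until both end catches snap over its ends and it sits flush on the rim. Leave the other covers and everything else on the bench where they are. Finish while still holding the cover and pressing it firmly down onto the case; do not let go of it.

Things in the scene. Friction and masses are not known exactly. Their poses are not given: they have to be found in the camera images.
- case: packing case for three steel barrels, bolted to the bench; grey plastic box 150 (x) x 56 (y) mm, open at the top, walls 5 mm thick, rim 60 mm above the bench, on a dark steel baseplate 240 x 90 x 8 mm. Origin: underside centre. x = length, with a catch at either end; y = width, z up. Three barrels stand inside, their tops 6 mm below the rim.
- case_rim: the black rim of the case (a rigid frame 150 x 56 mm) on which the cover's underside comes to rest; origin at the centre of the rim's top face, axes as the case. It has no guides along its long sides: the cover is centred by the robot.
- rim_centre (a point): centre of the rim's top face, 60 mm above the bench, axes as the case; a seated cover's origin lies here with its x along the case's x (either way round).
- catch_a (a joint): sprung steel catch, 26 mm wide, at the case's +x end: 0 = home (m), grows as it is pushed outward along the case's +x, to 0.012 at most. Spring 3 N plus 0.7 N per mm. Its nose hangs 4 mm in over the seated cover's lip, underside 5.5 mm above the rim; above it a ramp leads from 4 mm inside the cover's end to 5 mm outside, its top 24 mm above the rim.
- catch_b (a joint): the same catch at the -x end; grows outward along the case's -x. A cover pressed down meets the ramps with its underside about 15 mm above the rim, needs some 10 to 20 N just before it passes the noses (7.5 mm above), then the force falls off, and at 1.5 mm above the rim the catches spring home over the lips. Seated, the cover has 2 mm of play at each end.
- long_board: plywood board 170 x 85 x 18 mm fixed to the bench, under the stack of three long covers, which lie up to 4 mm and 0.06 rad out of line. Origin: underside centre.
- short_board: the same board under the stack of three short covers; the two stacks may change places.
- cover_top: rigid grey plastic panel, 150 long (x) x 60 wide (y) x 10 thick (z) mm; both short ends are rebated, so the top 6 mm is 9 mm shorter at each end and a 4 mm thick lip sticks out there. The topmost long cover, the one to use: 95 g or so, underside 38 mm above the bench. Take it across its 60 mm width. Origin: centre of its underside.
- cover_mid: rigid grey plastic panel, 150 long (x) x 60 wide (y) x 10 thick (z) mm; both short ends are rebated, so the top 6 mm is 9 mm shorter at each end and a 4 mm thick lip sticks out there. Second of the long stack, stays. Origin: centre of its underside.
- cover_low: rigid grey plastic panel, 150 long (x) x 60 wide (y) x 10 thick (z) mm; both short ends are rebated, so the top 6 mm is 9 mm shorter at each end and a 4 mm thick lip sticks out there. Bottom of the long stack, stays. Origin: centre of its underside.
- short_top: rigid grey plastic panel, 105 long (x) x 60 wide (y) x 10 thick (z) mm; both short ends are rebated, so the top 6 mm is 9 mm shorter at each end and a 4 mm thick lip sticks out there. Topmost of the short covers, for another case; stays. Origin: centre of its underside.
- short_mid: rigid grey plastic panel, 105 long (x) x 60 wide (y) x 10 thick (z) mm; both short ends are rebated, so the top 6 mm is 9 mm shorter at each end and a 4 mm thick lip sticks out there. Second of the short stack, stays. Origin: centre of its underside.
- short_low: rigid grey plastic panel, 105 long (x) x 60 wide (y) x 10 thick (z) mm; both short ends are rebated, so the top 6 mm is 9 mm shorter at each end and a 4 mm thick lip sticks out there. Bottom of the short stack, stays. Origin: centre of its underside.
- head_seven: bystander, loose: round plated steel anchor head, 104 mm across, 48 high, seven holes. Origin: underside centre.
- head_five: bystander, loose: round plated steel anchor head, 84 mm across, 45 high, five holes. Origin: underside centre.
- barrel_one: bystander, loose: plated steel barrel, 43 mm across, 40 high. Origin: underside centre.
- barrel_two: bystander, loose: the same kind of barrel. Origin: underside centre.
- wrench: bystander, loose: wrench lying on the bench, along its x. Origin: underside centre.
- hammer: bystander, loose: hammer lying on the bench, along its x. Origin: underside centre.
- oil_bottle: bystander, loose: black oil bottle, 56 mm across, 150 high. Origin: underside centre.
Not all that is in view belongs to the job. Leave any yellow look-alike of the cover_top alone. What is shaped like the cover_mid but green is not meant.

How it is judged:
By the outcome, as a careful person would: the job done as asked, in the order asked, and still so for the second after the job is handed in, while the arm keeps its last pose, push and grip.
It also fails if it takes over 45 s, if anything falls off the work surface, if the arm or the gripper's body presses on something with over 40 N, if the wrist force passes 120 N, or if a joint passes its speed limit or range.

## Robot

A 7-joint arm with a two-finger parallel gripper is mounted at the origin on the work surface. World frame = base frame: x ahead of the robot, y to its left, z up, the work surface at z = 0. Lengths are in mm, angles in rad, forces in N, time in s.
With the tool pointing down it reaches from about 400 to 875 mm from the base axis. Payload 4.4 kg.
Tool frame: the origin (TCP) lies on the centre line of the jaws, within the pads' length; the fingertips stand 17 mm ahead of it and the grasp point (between the pads) lies 2 mm behind it; z points along the fingers, y is the line along which they close (so a half turn about z gives the same grasp; the last joint's range is limited). The gripper opens to 85 mm and grips with 20 to 120 N. Pads are 22 mm wide; open, the fingers measure 114 mm over their backs; the gripper's body (76 mm by 85 mm) begins 54 mm behind the grasp point. The pads swing forward as they close: fully open they stand 13 mm farther back than shut.
Start: joints at [-1.307, 0.628, 0.038, 1.517, -0.027, 0.996, -0.02], TCP at [210.481, 614.992, 221.113] pointing down, gripper open.
Joint ranges: [-3.06, 3.06], [-0.37, 2.12], [-1.25, 1.32], [0.18, 2.47], [-1.1, 4.24], [0.23, 1.98], [-2.94, 2.94]. Speed limits (rad/s): [2.57, 2.57, 3.14, 3.14, 3.14, 3.14, 3.14].

## Interface

Orientations are given as a rotation vector (axis times angle).
In Python, from plant import ctrl gives the robot as it stands. The module is installed in compiled form; this text tells all that it offers.
- The arm moves only by the tool send_rows, never from a script. Its argument "commands" is a list of rows, each a list of 5 numbers: the closure, from -1 (fully open) to 1 (shut), so that 0 is half open, then the shift along the world's x, y, z in cm, then the turn about the world's z in rad. In form: [[jaw, dx, dy, dz, roll], ...]. A call has 1 to 20 rows; each row is the pose to reach, as a shift and turn from the pose commanded when the call began; what a row does not reach only later rows make up. A row lasts 1/8 s, in which the tool goes at most 62.5 mm and 10.7 degrees, less where a joint would pass 70% of its speed; a pose out of reach is approached as far as the arm can. A call with a gripper value outside its range is refused whole. The fingers move at their own pace and stop on an object; "squeeze" is the grip in N (left out, the last holds). Time passes only in rows, so rows that repeat a pose let the fingers close. It gives the time, the measured TCP pose, the force and the opening at its end, in the units of the state.
- ctrl.observe(): the state, without advancing time (a new reading comes with each control period).
- ctrl.read_camera(name): name is "side" or "top"; returns the picture (384x512x3 uint8, red, green, blue); there is no depth.
- ctrl.get_calibration(name): a dict with "vertical_fov" (degrees; the focal length in pixels is half the picture's height over the tangent of half this angle, whatever the lens; pixels are square), "cx", "cy" (the principal point, pixels), "D" ([k1, k2, p1, p2, k3] as OpenCV has them; the pictures are not rectified), "rvec" (rotation vector, rad) and "tvec" (3), from world to camera coordinates, as OpenCV has them. Camera axes: x right, y down, z forward; pixel columns grow to the right and rows downward; lengths in mm; the calibration is good to about 2 mm. A picture is of the moment at which its call begins. get_calibration takes no time and is no camera call.
- ctrl.finish_job(): hands the job in, once; it reports no verdict.
The state is a dict: "t": time; "qpos": joint angles; "joint_velocities": joint speeds; "effort": joint torques, N m; "eef_pos": TCP position; "ee_rot": TCP orientation; "force": force on the tool from outside, world axes, zero at the start; "ft_torque": the same for the moment, N m; "finger_gap": opening from 0.0 (shut) to 1.0 (fully open).
Only numpy, scipy, OpenCV 4.12 (cv2) and the standard library are available. Lean on these libraries where they do the work, as an engineer would, in place of code of your own. Each camera call takes 0.05 s, during which the arm holds its last target. There are 200 camera calls.

## Working session

There is one attempt and no reset: what is moved stays moved. The work goes in short steps, Python scripts to look and compute and a tool call to move; the robot and the scene stay as the last step left them, time stands still between calls to the robot, and variables do not carry over. Pictures are saved under pics/ and viewed, on a budget of 10 in all, crops included, one or two more only if the job needs it, and the job is handed in when it is done.

Besides the shell and the picture viewer there is one more tool, called after "Emit:" as a command line: name --pt "numbers of a row" for each row, then --argument value for the rest. send_rows: Moves the arm, as the interface text tells. Its arguments: {"type":"object","properties":{"commands":{"type":"array","items":{"type":"array","items":{"type":"number"}}},"squeeze":{"type":"number"}},"required":["commands"]}

```bash
mkdir -p pics
cat > h.py <<'E'
import numpy as np, cv2
from plant import ctrl
def cal(n):
    c=ctrl.get_calibration(n); f=192/np.tan(np.radians(c["vertical_fov"])/2)
    K=np.array([[f,0,c["cx"]],[0,f,c["cy"]],[0,0,1.]])
    return K,np.array(c["D"],float),np.array(c["rvec"],float),np.array(c["tvec"],float)
def back(n,uv,z):
    K,D,r,t=cal(n); R=cv2.Rodrigues(r)[0]
    p=cv2.undistortPoints(np.array(uv,float).reshape(-1,1,2),K,D).reshape(-1,2)
    d=np.c_[p,np.ones(len(p))]@R; C=-R.T@t.ravel()
    return C+d*((z-C[2])/d[:,2])[:,None]
def proj(n,P):
    K,D,r,t=cal(n); return cv2.projectPoints(np.array(P,float).reshape(-1,1,3),r,t,K,D)[0].reshape(-1,2)
def snap(n,f):
    im=ctrl.read_camera(n)[:,:,::-1].copy(); cv2.imwrite(f,im); return im
E
python3 - <<'E'
from h import *
s=ctrl.observe(); print({k:s[k] for k in("t","eef_pos","ee_rot","force","finger_gap")})
for n in("top","side"):
    im=snap(n,f"pics/{n}0.png"); K,D,r,t=cal(n); print(n,K[0,0],D,-cv2.Rodrigues(r)[0].T@t.ravel())
    cv2.imwrite(f"pics/{n}0b.png",cv2.resize(im,(800,600),interpolation=cv2.INTER_CUBIC))
E
```

```text
{'t': 0.0, 'eef_pos': array([210.23516382, 614.37377938, 220.18031592]), 'ee_rot': array([-5.15582042e-01, -3.09869897e+00,  2.96550273e-03]), 'force': array([0.77678189, 0.2794485 , 0.8035045 ]), 'finger_gap': 0.9977929841514704}
top 454.2646682266865 [-0.15307512  0.          0.          0.          0.        ] [ 319.20762205    7.60944481 1505.57521759]
side 410.5479842826197 [0.03677451 0.         0.         0.         0.        ] [  25.42465282 -625.60592774  856.55764473]
```

View pics/top0b.png

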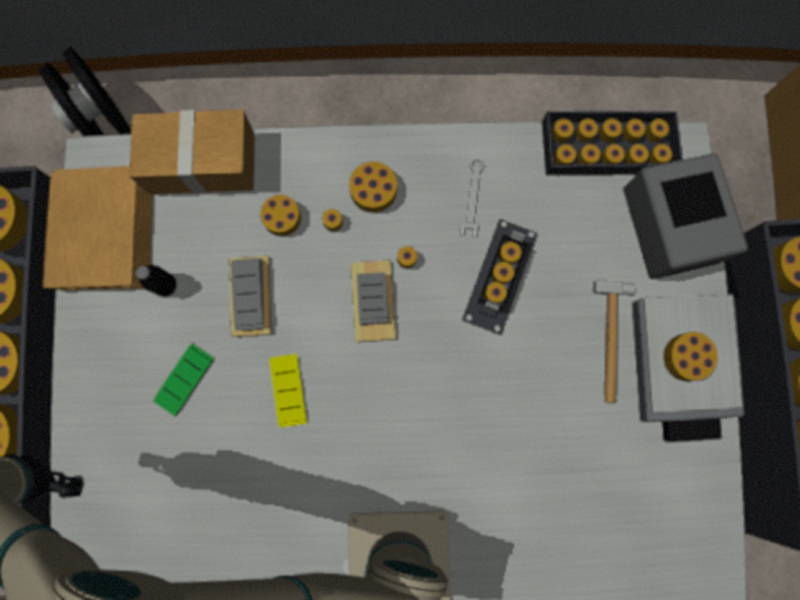

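View pics/side0b.png

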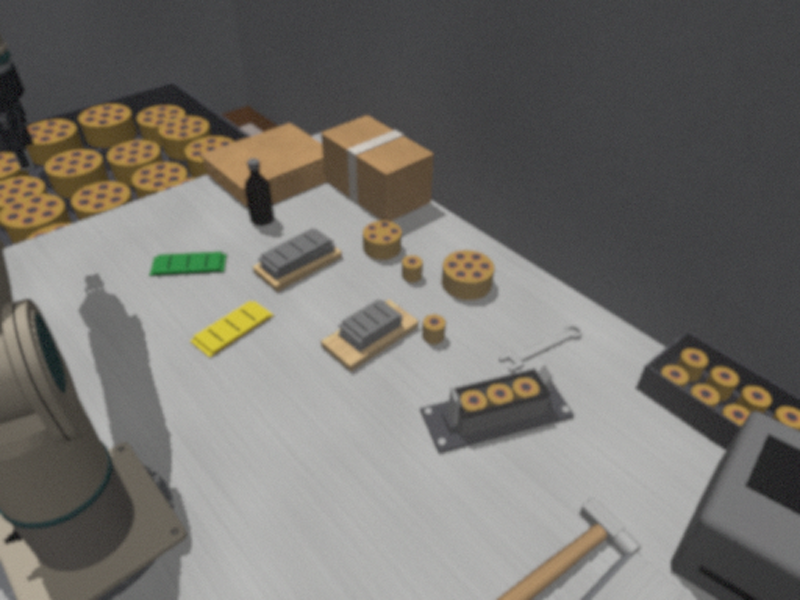

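Candidates in the top view (800x600 px): the grey stack at (247,294) is long and fills its board. The grey stack at (374,298) is short, the look-alikes are yellow (288,390) and green (184,380), and the case is at (500,276). I choose the stack at (247,294) and check it in one close crop.

Run:
```python
from h import *
im=cv2.imread("pics/top0.png")
a=cv2.resize(im[155:223,135:185],None,fx=8,fy=8,interpolation=cv2.INTER_CUBIC)
b=cv2.resize(im[135:219,293:345],None,fx=7,fy=7,interpolation=cv2.INTER_CUBIC)
c=np.zeros((600,800,3),np.uint8); c[:544,:400]=a; c[:588,410:774]=b
cv2.imwrite("pics/crop1.png",c)
g=lambda l:np.array(l)/1.5625
print(back("top",g([[232,260],[260,259],[266,328],[237,330]]),48).round(1))
print(back("top",g([[356,262],[390,262],[396,340],[357,341]]),18).round(1))
print(back("top",g([[502,221],[537,234],[499,332],[463,318]]),8).round(1))
```

```text
[[631.7 334.7  48. ]
 [632.1 274.9  48. ]
 [485.7 261.8  48. ]
 [482.9 322.6  48. ]]
[[626.3  73.8  18. ]
 [624.4   1.1  18. ]
 [457.   -7.2  18. ]
 [457.   74.8  18. ]]
[[ 711.8 -246.     8. ]
 [ 680.9 -321.5    8. ]
 [ 468.8 -226.7    8. ]
 [ 500.9 -151.1    8. ]]
```

View pics/crop1.png

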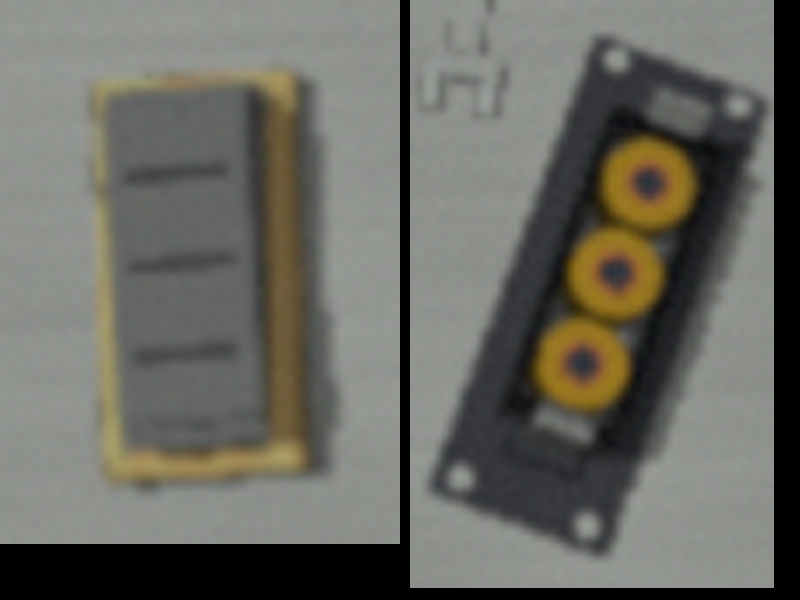

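The crop shows the long stack (cover corners near (108,88), (248,86), (266,443), (122,448)), which comes to about 149x60 mm on its board. The case shows four light baseplate holes and three barrels. Next I refine the poses with centroids in both cameras.

```bash
cat >> h.py <<'E'
def blobs(im,mask_fn,box,amin):
    x0,y0,x1,y1=box; s=im[y0:y1,x0:x1]; S=cv2.resize(s,None,fx=8,fy=8,interpolation=cv2.INTER_CUBIC)
    m=mask_fn(S).astype(np.uint8); n,l,st,c=cv2.connectedComponentsWithStats(m)
    return [(((c[i]+.5)/8-.5+[x0,y0]).round(2).tolist(),int(st[i,4])) for i in range(1,n) if st[i,4]>amin]
gold=lambda S:(S[:,:,2].astype(int)-S[:,:,0]>50)
E
python3 - <<'E'
from h import *
t=cv2.imread("pics/top0.png"); s=cv2.imread("pics/side0.png")
print("top gold",(b:=blobs(t,gold,(300,145,340,210),500)))
print("side gold",(c:=blobs(s,gold,(285,230,355,270),300)))
P=lambda n,X,Y,W,z,f:back(n,((np.array(W)+.5)/f-.5+[X,Y]),z).round(1)
h=P("top",293,135,[[616-410,58],[740-410,104],[588-410,526],[460-410,478]],8,7)
print("holes",h,h.mean(0)); e=(h[0]+h[1]-h[2]-h[3]); print("yaw",np.arctan2(e[1],e[0]))
c2=P("top",135,155,[[108,88],[248,86],[266,443],[122,448]],44,8); print("cover",c2,c2.mean(0))
c2=c2.astype(float);e=c2[0]+c2[1]-c2[2]-c2[3]; print(np.arctan2(e[1],e[0]))
# cover mask by rendering edges: side grey
K=cv2.resize(s[140:185,158:222],None,fx=6,fy=6,interpolation=cv2.INTER_CUBIC)
L=cv2.resize(s[225:290,265:370],None,fx=6,fy=6,interpolation=cv2.INTER_CUBIC)
o=np.zeros((600,640,3),np.uint8) if 0 else np.zeros((270+390-60,800,3),np.uint8)
o[:210,:384]=K[30:240]; o[212:212+388,:630]=L[:388]
cv2.imwrite("pics/crop2.png",o)
E
```

```text
top gold [([321.76, 173.73], 25392)]
side gold [([319.17, 251.81], 29792)]
holes [[ 706.7 -248.2    8. ]
 [ 682.4 -307.9    8. ]
 [ 478.2 -222.6    8. ]
 [ 502.8 -162.5    8. ]] [ 592.525 -235.3      8.   ]
yaw -0.3967903521114352
cover [[635.4 337.   44. ]
 [634.6 278.5  44. ]
 [486.3 270.4  44. ]
 [485.6 329.7  44. ]] [560.475 303.9    44.   ]
0.05161463270586552
```

View pics/crop2.png

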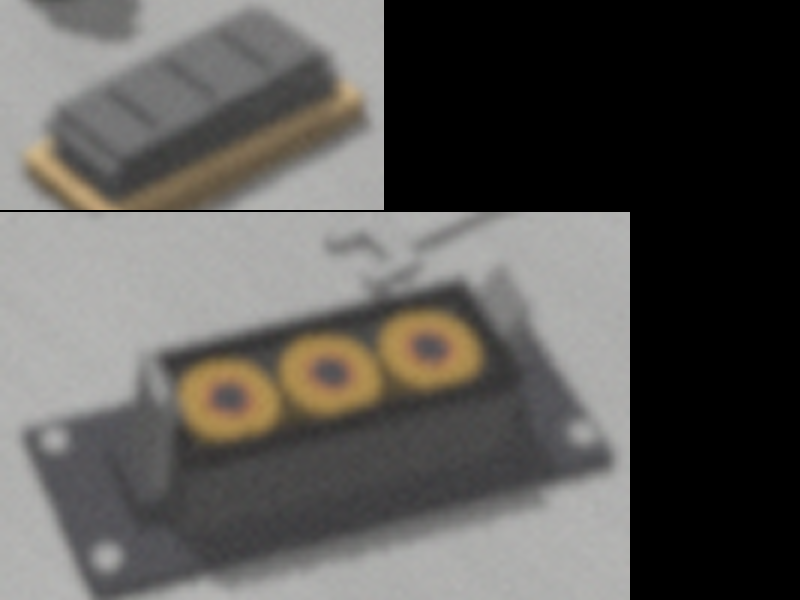

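```bash
cat > fit.py <<'E'
from h import *
from scipy.optimize import minimize
from scipy.ndimage import map_coordinates, gaussian_filter
def seg(a,b,n=60): return np.linspace(a,b,n)
def rect(l,w,z): c=[[l,w],[-l,w],[-l,-w],[l,-w]]; return [(np.r_[c[i],z],np.r_[c[(i+1)%4],z]) for i in range(4)]
def fit(ims,edges,p0,sig=1.0):
    G={}
    for n,im in ims.items():
        g=gaussian_filter(cv2.cvtColor(im,cv2.COLOR_BGR2GRAY).astype(float),sig); gy,gx=np.gradient(g); G[n]=(gx,gy)
    def cost(p):
        x,y,a=p; R=np.array([[np.cos(a),-np.sin(a),0],[np.sin(a),np.cos(a),0],[0,0,1]]); s=0
        for n in ims:
            for A,B in edges:
                uv=proj(n,seg(A,B)@R.T+[x,y,0]); d=uv[-1]-uv[0]; L=np.hypot(*d); nn=np.array([-d[1],d[0]])/L
                gx,gy=[map_coordinates(q,[uv[:,1],uv[:,0]],order=1,mode='nearest') for q in G[n]]
                s+=abs((gx*nn[0]+gy*nn[1]).mean())*L
        return -s
    best=min((minimize(cost,np.array(p0)+[dx,dy,da],method="Nelder-Mead",options=dict(initial_simplex=np.array(p0)+[dx,dy,da]+np.array([[0,0,0],[3,0,0],[0,3,0],[0,0,.04]]))) for dx in(-3,3) for dy in(-3,3) for da in(-.03,.03)),key=lambda r:r.fun)
    return best.x.round(3),round(best.fun,1)
cover=lambda z:[e for i,e in enumerate(rect(66,30,z+10)) ]+[rect(75,30,z+4)[1],rect(75,30,z+4)[3]]
E
python3 - <<'E'
from fit import *
t=cv2.imread("pics/top0.png"); s=cv2.imread("pics/side0.png")
for ims in({"top":t},{"side":s},{"top":t,"side":s}):
    print(list(ims),"cover",fit(ims,cover(38),[560,302,.055]),"board",fit(ims,rect(85,42.5,18),[560,297,.05]),"base",fit(ims,rect(120,45,8),[592,-235,-.39]))
P=lambda n,X,Y,W,z,f:back(n,((np.array(W)+.5)/f-.5+[X,Y]),z).round(1)
print(P("top",293,135,[[648-410,182],[615-410,271],[582-410,362]],54,7))
print(P("side",265,225,[[230,398-212],[330,373-212],[432,347-212]],54,6))
print(P("side",265,225,[[55,440-212],[107,557-212],[581,433-212]],8,6))
print(proj("top",[[558,300,200],[558,300,0]]))
E
```

```text
Traceback (most recent call last):
  File "fit.py", line 18, in fit
    best=min((minimize(cost,np.array(p0)+[dx,dy,da],method="Nelder-Mead",options=dict(initial_simplex=np.array(p0)+[dx,dy,da]+np.array([[0,0,0],[3,0,0],[0,3,0],[0,0,.04]]))) for dx in(-3,3) for dy in(-3,3) for da in(-.03,.03)),key=lambda r:r.fun)
  File "fit.py", line 18, in <genexpr>
    best=min((minimize(cost,np.array(p0)+[dx,dy,da],method="Nelder-Mead",options=dict(initial_simplex=np.array(p0)+[dx,dy,da]+np.array([[0,0,0],[3,0,0],[0,3,0],[0,0,.04]]))) for dx in(-3,3) for dy in(-3,3) for da in(-.03,.03)),key=lambda r:r.fun)
              ~~~~~~~~^^^^^^^^^^^^^^^^^^^^^^^^^^^^^^^^^^^^^^^^^^^^^^^^^^^^^^^^^^^^^^^^^^^^^^^^^^^^^^^^^^^^^^^^^^^^^^^^^^^^^^^^^^^^^^^^^^^^^^^^^^^^^^^^^^^^^^^^^^^^^^^^^^^^^^^
  File "fit.py", line 14, in cost
    uv=proj(n,seg(A,B)@R.T+[x,y,0]); d=uv[-1]-uv[0]; L=np.hypot(*d); nn=np.array([-d[1],d[0]])/L
  File "h.py", line 13, in proj
    K,D,r,t=cal(n); return cv2.projectPoints(np.array(P,float).reshape(-1,1,3),r,t,K,D)[0].reshape(-1,2)
            ~~~^^^
  File "h.py", line 4, in cal
    c=ctrl.get_calibration(n); f=192/np.tan(np.radians(c["vertical_fov"])/2)
ValueError: time passes only in moves, steps and waits
```

```bash
sed -i 's/^def cal/import functools\n@functools.cache\ndef cal/' h.py
python3 - <<'E'
from fit import *
t=cv2.imread("pics/top0.png"); s=cv2.imread("pics/side0.png")
for ims in({"top":t},{"side":s},{"top":t,"side":s}):
    print(list(ims),"cover",fit(ims,cover(38),[560,302,.055]),"board",fit(ims,rect(85,42.5,18),[560,297,.05]),"base",fit(ims,rect(120,45,8),[592,-235,-.39]))
P=lambda n,X,Y,W,z,f:back(n,((np.array(W)+.5)/f-.5+[X,Y]),z).round(1)
print(P("top",293,135,[[648-410,182],[615-410,271],[582-410,362]],54,7))
print(P("side",265,225,[[230,398-212],[330,373-212],[432,347-212]],54,6))
print(P("side",265,225,[[55,440-212],[107,557-212],[581,433-212]],8,6))
print(ctrl.observe()["t"])
E
```

```text
['top'] cover (array([5.61031e+02, 3.05391e+02, 6.60000e-02]), np.float64(-1257.6)) board (array([5.55963e+02, 2.94825e+02, 5.50000e-02]), np.float64(-1826.5)) base (array([ 5.90673e+02, -2.34669e+02, -3.97000e-01]), np.float64(-4159.1))
['side'] cover (array([5.64619e+02, 3.05570e+02, 6.50000e-02]), np.float64(-1528.5)) board (array([5.53791e+02, 2.80639e+02, 2.30000e-02]), np.float64(-1477.9)) base (array([ 5.89486e+02, -2.37850e+02, -4.08000e-01]), np.float64(-3202.0))
['top', 'side'] cover (array([5.64039e+02, 3.05591e+02, 6.70000e-02]), np.float64(-2775.9)) board (array([5.54897e+02, 2.92909e+02, 5.10000e-02]), np.float64(-2579.5)) base (array([ 5.90286e+02, -2.35933e+02, -4.01000e-01]), np.float64(-7112.6))
[[ 634.5 -252.2   54. ]
 [ 592.4 -234.2   54. ]
 [ 549.8 -216.5   54. ]]
[[ 551.4 -215.6   54. ]
 [ 593.3 -233.2   54. ]
 [ 637.2 -251.3   54. ]]
[[ 506.8 -159.6    8. ]
 [ 482.  -218.4    8. ]
 [ 684.7 -303.7    8. ]]
0.1
```

Both views agree to about 3 mm: cover at about (562, 305), yaw 0.062; case at about (592, -235), yaw -0.40. I go above the cover with the jaws half open. A light touch of the tips on its top (z=48) will then calibrate the tip height.

Emit:
send_rows --pt "0.0 3.5 -3.1 0 0.04" --pt "0.0 8.5 -7.5 0 0.1" --pt "0.0 13.5 -12.0 0 0.16" --pt "0.0 18.5 -16.3 0 0.22" --pt "0.0 23.5 -20.7 -1 0.28" --pt "0.0 28.5 -25.1 -3 0.34" --pt "0.0 33 -29 -5 0.392" --pt "0.0 35.2 -31.0 -7 0.392" --pt "0.0 35.2 -31.0 -10 0.392" --pt "0.0 35.2 -31.0 -12 0.392" --pt "0.0 35.2 -31.0 -12 0.392" --squeeze 90

```text
t: 1.48
eef_pos: [561.0, 304.0, 99.1]
ee_rot: [0.097, -3.136, 0.003]
force: [0.3, 0.5, -0.2]
finger_gap: 0.502
```

Run:
```python
from h import *
s=snap("side","pics/side1.png"); t=snap("top","pics/top1.png")
o=np.zeros((600,800,3),np.uint8)
a=cv2.resize(s[95:195,140:240],None,fx=5,fy=5,interpolation=cv2.INTER_CUBIC); o[:500,:500]=a
b=cv2.resize(t[140:240,120:180],None,fx=5,fy=5,interpolation=cv2.INTER_CUBIC); o[:500,500:]=b
cv2.imwrite("pics/crop3.png",o)
ob=ctrl.observe(); print(ob["eef_pos"],ob["force"],ob["finger_gap"])
p=ob["eef_pos"]; ya=1.633; yv=np.array([np.cos(ya),np.sin(ya),0])
for d in(10,15,20,25):
    for sg in(-1,1): print(d,sg,((proj("side",p+yv*sg*28-[0,0,d])[0]-[140,95]+.5)*5-.5).round())
```

```text
[562.58824547 305.22150314 101.43237172] [-0.32797359  0.10176104  1.1501523 ] 0.5023812098066226
10 -1 [269. 281.]
10 1 [214. 242.]
15 -1 [269. 287.]
15 1 [215. 249.]
20 -1 [270. 294.]
20 1 [216. 255.]
25 -1 [271. 300.]
25 1 [216. 262.]
```

View pics/crop3.png

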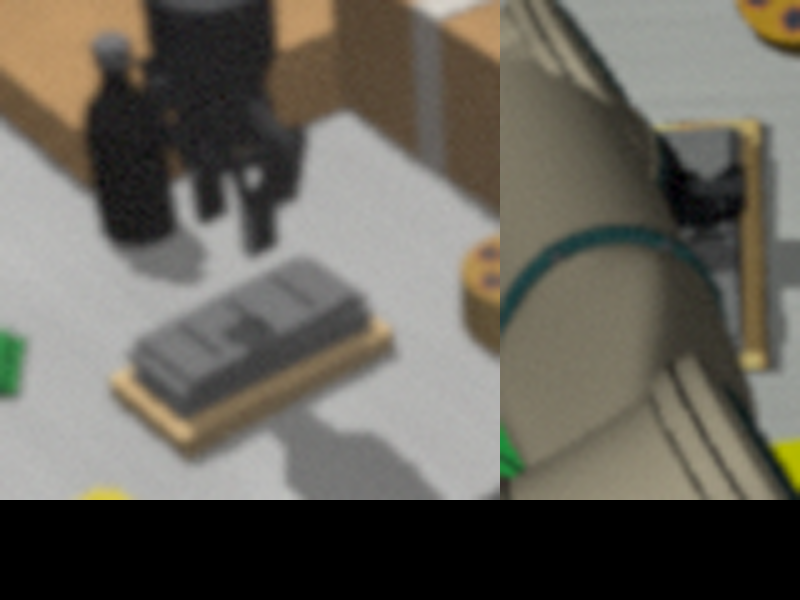

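Run:
```python
from h import *
q=lambda n,P,X,Y,o=0:((proj(n,P)-[X,Y]+.5)*5-.5+[o,0]).round()
c,s=np.cos(.062),np.sin(.062)
C=[[562+c*a-s*b,305+s*a+c*b,48] for a in(66,-66) for b in(30,-30)]
print("side cover",q("side",C,140,95).tolist()); print("top cover",q("top",C,120,140,500).tolist())
for z in(86,100,115): 
  P=[[562,305+b,z] for b in(-21,-36,21,36)]
  print(z,"top",q("top",P,120,140,500).tolist(),"side",q("side",P,140,95).tolist())
```

```text
side cover [[298.0, 256.0], [356.0, 295.0], [135.0, 340.0], [192.0, 383.0]]
top cover [[638.0, 143.0], [728.0, 135.0], [648.0, 341.0], [739.0, 333.0]]
86 top [[709.0, 227.0], [732.0, 226.0], [643.0, 228.0], [620.0, 229.0]] side [[260.0, 284.0], [274.0, 296.0], [223.0, 254.0], [209.0, 243.0]]
100 top [[704.0, 223.0], [728.0, 222.0], [639.0, 225.0], [615.0, 225.0]] side [[258.0, 266.0], [272.0, 277.0], [220.0, 236.0], [207.0, 225.0]]
115 top [[700.0, 219.0], [723.0, 218.0], [633.0, 221.0], [610.0, 221.0]] side [[256.0, 246.0], [270.0, 257.0], [218.0, 216.0], [204.0, 205.0]]
```

The visible finger ends look higher than the TCP model predicts, possibly because the pads are pale or because of blur. I settle it by touch.

Emit:
send_rows --pt "0.0 0 0 -1.2 0" --pt "0.0 0 0 -2.3 0" --pt "0.0 0 0 -2.5 0"

```text
t: 1.95
eef_pos: [561.7, 304.6, 75.1]
ee_rot: [0.098, -3.138, 0.001]
force: [-0.4, 0.2, 0.2]
finger_gap: 0.502
```

Emit:
send_rows --pt "0.0 0 0 -0.2 0" --pt "0.0 0 0 -0.4 0" --pt "0.0 0 0 -0.4 0"

```text
t: 2.33
eef_pos: [562.5, 305.0, 72.1]
ee_rot: [0.098, -3.14, -0.0]
force: [-0.7, 0.3, -0.2]
finger_gap: 0.502
```

Emit:
send_rows --pt "0.0 0 0 -0.2 0" --pt "0.0 0 0 -0.4 0" --pt "0.0 0 0 -0.4 0"

```text
t: 2.7
eef_pos: [562.3, 304.9, 67.9]
ee_rot: [0.098, -3.14, 0.0]
force: [0.6, -0.0, -0.3]
finger_gap: 0.499
```

Emit:
send_rows --pt "0.0 0 0 -0.15 0" --pt "0.0 0 0 -0.3 0" --pt "0.0 0 0 -0.3 0"

```text
t: 3.08
eef_pos: [562.4, 304.9, 65.0]
ee_rot: [0.098, -3.14, 0.0]
force: [0.4, 0.3, -0.0]
finger_gap: 0.505
```

Emit:
send_rows --pt "0.0 0 0 -0.1 0" --pt "0.0 0 0 -0.2 0" --pt "0.0 0 0 -0.2 0"

```text
t: 3.45
eef_pos: [562.4, 305.0, 63.0]
ee_rot: [0.098, -3.14, 0.0]
force: [0.4, -0.5, -0.8]
finger_gap: 0.5
```

Emit:
send_rows --pt "0.0 0 0 -0.1 0" --pt "0.0 0 0 -0.2 0" --pt "0.0 0 0 -0.2 0"

```text
t: 3.82
eef_pos: [562.4, 304.9, 61.0]
ee_rot: [0.098, -3.14, 0.0]
force: [0.4, 0.8, -0.2]
finger_gap: 0.501
```

Emit:
send_rows --pt "0.0 0 0 -0.1 0" --pt "0.0 0 0 -0.2 0" --pt "0.0 0 0 -0.2 0"

```text
t: 4.2
eef_pos: [562.4, 305.0, 59.0]
ee_rot: [0.098, -3.14, 0.0]
force: [0.1, 0.3, 0.1]
finger_gap: 0.497
```

Emit:
send_rows --pt "0.0 0 0 -0.1 0" --pt "0.0 0 0 -0.2 0" --pt "0.0 0 0 -0.2 0"

```text
t: 4.58
eef_pos: [562.4, 305.0, 57.0]
ee_rot: [0.098, -3.14, 0.0]
force: [-0.5, -0.3, 0.1]
finger_gap: 0.504
```

Run:
```python
from h import *
s=snap("side","pics/side2.png"); t=snap("top","pics/top2.png")
o=np.zeros((560,800,3),np.uint8)
a=cv2.resize(s[100:180,150:230],None,fx=7,fy=7,interpolation=cv2.INTER_CUBIC); o[:560,:560]=a
b=cv2.resize(t[150:220,145:179],None,fx=7,fy=7,interpolation=cv2.INTER_CUBIC); o[:490,562:]=b
cv2.imwrite("pics/crop4.png",o)
ob=ctrl.observe(); print(ob["eef_pos"],ob["force"],ob["ft_torque"],ob["finger_gap"])
```

```text
[562.45617964 304.98419453  57.08332203] [-0.5856973  -0.6643991  -0.59950032] [-0.04765014  0.04692123  0.0152987 ] 0.49936401484143134
```

View pics/crop4.png

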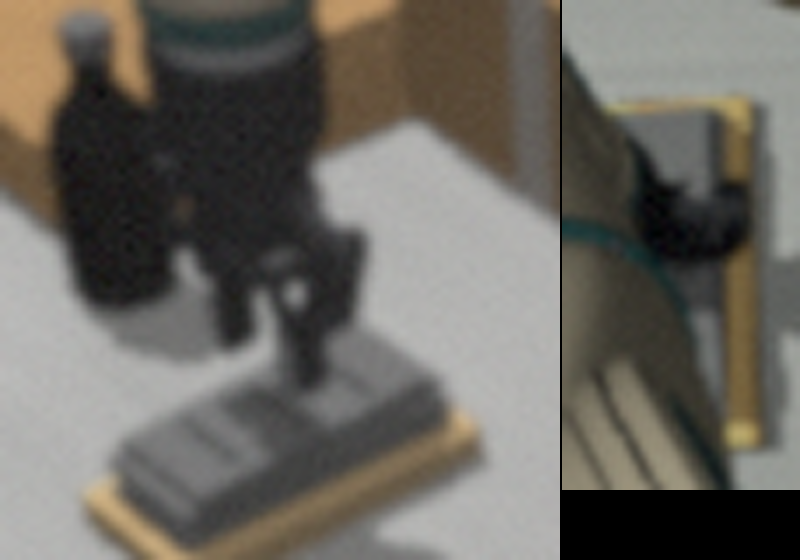

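Run:
```python
from h import *
for z in(40,48,56,64,72):
  print(z,((proj("side",[[562,305-28,z],[562,305+28,z],[562,305,z]])-[150,100]+.5)*7-.5).round().tolist(), ((proj("top",[[562,305-28,z]])-[145,150]+.5)*7-.5+[562,0]).round())
```

```text
40 [[313.0, 452.0], [244.0, 395.0], [278.0, 423.0]] [[713. 263.]]
48 [[311.0, 438.0], [242.0, 381.0], [276.0, 409.0]] [[710. 261.]]
56 [[309.0, 424.0], [240.0, 367.0], [274.0, 395.0]] [[706. 258.]]
64 [[308.0, 410.0], [238.0, 353.0], [273.0, 381.0]] [[703. 255.]]
72 [[306.0, 396.0], [236.0, 339.0], [271.0, 367.0]] [[700. 252.]]
```

Contact has not come yet, and the image puts the visible tips about 20 mm above the cover. I keep feeling downward in small steps.

Emit:
send_rows --pt "0.0 0 0 -0.1 0" --pt "0.0 0 0 -0.2 0" --pt "0.0 0 0 -0.3 0" --pt "0.0 0 0 -0.3 0"

```text
t: 5.18
eef_pos: [562.4, 304.9, 54.0]
ee_rot: [0.098, -3.14, 0.0]
force: [0.6, -0.3, -0.7]
finger_gap: 0.5
```

Emit:
send_rows --pt "0.0 0 0 -0.1 0" --pt "0.0 0 0 -0.2 0" --pt "0.0 0 0 -0.2 0"

```text
t: 5.55
eef_pos: [562.4, 305.0, 52.0]
ee_rot: [0.098, -3.14, 0.0]
force: [-0.2, 0.4, -0.1]
finger_gap: 0.5
```

Emit:
send_rows --pt "0.0 0 0 -0.1 0" --pt "0.0 0 0 -0.2 0" --pt "0.0 0 0 -0.2 0"

```text
t: 5.92
eef_pos: [562.4, 304.9, 50.0]
ee_rot: [0.098, -3.14, 0.0]
force: [-0.5, 0.4, -0.2]
finger_gap: 0.5
```

Emit:
send_rows --pt "0.0 0 0 -0.1 0" --pt "0.0 0 0 -0.2 0" --pt "0.0 0 0 -0.2 0"

```text
t: 6.3
eef_pos: [562.4, 305.0, 48.0]
ee_rot: [0.098, -3.14, 0.0]
force: [0.0, -0.3, -0.5]
finger_gap: 0.5
```

Run:
```python
from h import *
s=snap("side","pics/side3.png")
a=cv2.resize(s[100:185,145:230],None,fx=7,fy=7,interpolation=cv2.INTER_CUBIC)
cv2.imwrite("pics/crop5.png",a)
for z in(33,40,48,56,64):
  print(z,((proj("side",[[562,305-28,z],[562,305+28,z]])-[145,100]+.5)*7-.5).round().tolist())
```

```text
33 [[349.0, 464.0], [280.0, 407.0]]
40 [[348.0, 452.0], [279.0, 395.0]]
48 [[346.0, 438.0], [277.0, 381.0]]
56 [[344.0, 424.0], [275.0, 367.0]]
64 [[343.0, 410.0], [273.0, 353.0]]
```

View pics/crop5.png

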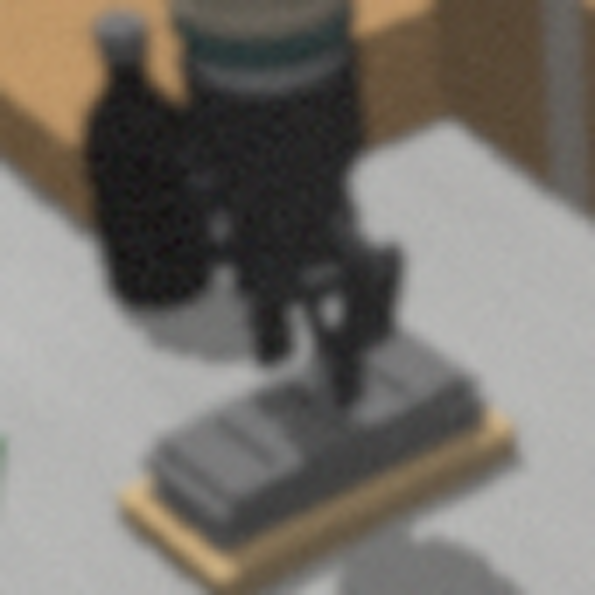

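The tips show at (343,402), still about 18 mm above the cover, so the true tips are well behind the stated TCP offset. I continue feeling.

Emit:
send_rows --pt "0.0 0 0 -0.2 0" --pt "0.0 0 0 -0.4 0" --pt "0.0 0 0 -0.6 0" --pt "0.0 0 0 -0.6 0"

```text
t: 6.85
eef_pos: [562.3, 304.9, 41.9]
ee_rot: [0.098, -3.14, 0.0]
force: [0.3, 0.3, 0.1]
finger_gap: 0.501
```

Emit:
send_rows --pt "0.0 0 0 -0.2 0" --pt "0.0 0 0 -0.4 0" --pt "0.0 0 0 -0.4 0"

```text
t: 7.22
eef_pos: [562.3, 304.9, 37.9]
ee_rot: [0.098, -3.14, 0.0]
force: [-0.4, 0.4, 1.0]
finger_gap: 0.497
```

Emit:
send_rows --pt "0.0 0 0 -0.1 0" --pt "0.0 0 0 -0.2 0" --pt "0.0 0 0 -0.2 0"

```text
t: 7.6
eef_pos: [562.5, 305.0, 36.1]
ee_rot: [0.098, -3.14, -0.0]
force: [0.5, 0.3, -0.7]
finger_gap: 0.504
```

Emit:
send_rows --pt "0.0 0 0 -0.1 0" --pt "0.0 0 0 -0.2 0" --pt "0.0 0 0 -0.2 0"

```text
t: 7.98
eef_pos: [562.5, 305.1, 36.0]
ee_rot: [-0.098, 3.14, 0.0]
force: [-3.1, -2.2, 12.9]
finger_gap: 0.505
```

Contact came at TCP z = 36 with 13 N, so at half gap the tips sit 12 mm behind the TCP (14–15 mm at the 60 mm gap). I back off, open fully, go down until the tips stay just above the cover's underside, and close.

Emit:
send_rows --pt "0.0 0 0 1.0 0" --pt "-1.0 0 0 1.5 0" --pt "-1.0 0 0 1.5 0" --pt "-1.0 0 0 1.5 0" --pt "-1.0 0 0 1.5 0" --pt "-1.0 0 0 0.5 0" --pt "-1.0 0 0 0.0 0" --pt "-1.0 0 0 0.0 0"

```text
t: 8.98
eef_pos: [561.9, 304.7, 33.1]
ee_rot: [0.098, -3.139, 0.001]
force: [1.0, 0.9, 0.1]
finger_gap: 0.999
```

Emit:
send_rows --pt "-1.0 0 0 -0.5 0" --pt "-1.0 0 0 -0.9 0" --pt "-1.0 0 0 -0.9 0"

```text
t: 9.35
eef_pos: [562.2, 304.9, 24.7]
ee_rot: [0.098, -3.139, 0.001]
force: [-0.1, 0.3, -0.3]
finger_gap: 0.999
```

Emit:
send_rows --pt "-0.7 0 0 0 0" --pt "-0.5 0 0 0 0" --pt "-0.4 0 0 0 0" --pt "1.0 0 0 0 0" --pt "1.0 0 0 0 0" --pt "1.0 0 0 0 0"

```text
t: 10.1
eef_pos: [562.8, 305.1, 26.2]
ee_rot: [-0.098, 3.139, 0.001]
force: [-1.3, -0.3, 7.5]
finger_gap: 0.673
```

Run:
```python
from h import *
s=snap("side","pics/side4.png"); t=snap("top","pics/top4.png")
o=np.zeros((560,800,3),np.uint8)
o[:560,:560]=cv2.resize(s[110:190,150:230],None,fx=7,fy=7,interpolation=cv2.INTER_CUBIC)
o[:490,562:]=cv2.resize(t[150:220,145:179],None,fx=7,fy=7,interpolation=cv2.INTER_CUBIC)
cv2.imwrite("pics/crop6.png",o)
ob=ctrl.observe(); print(ob["eef_pos"],ob["force"],ob["ft_torque"],ob["finger_gap"])
```

```text
[562.78357638 305.16224411  26.23683093] [-1.02762349 -0.65418611  5.8745609 ] [-0.24857913  0.2911256   0.01258655] 0.6679756779272293
```

View pics/crop6.png

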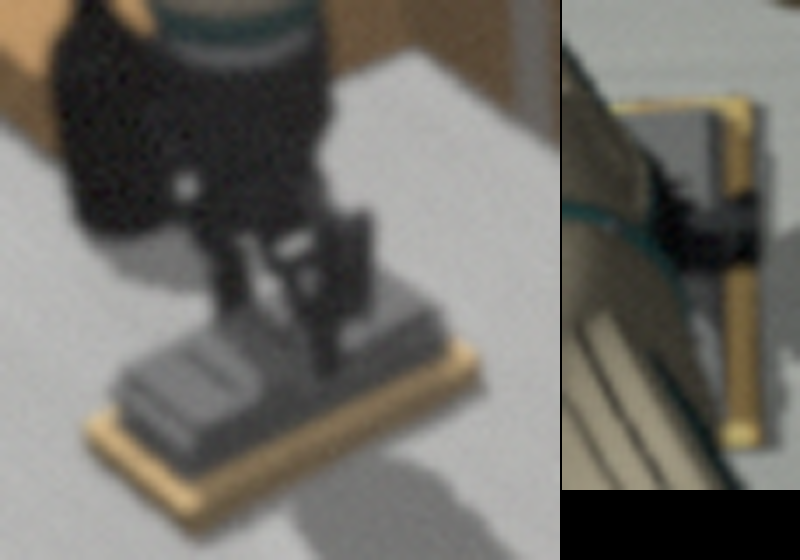

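The front finger tip is at (328,375), beside the top cover, so the jaws straddle it at gap 0.67. I lift slowly and check what comes along.

Emit:
send_rows --pt "1.0 0 0 0.1 0" --pt "1.0 0 0 0.2 0" --pt "1.0 0 0 0.3 0" --pt "1.0 0 0 0.5 0" --pt "1.0 0 0 0.8 0" --pt "1.0 0 0 1.2 0" --pt "1.0 0 0 1.6 0" --pt "1.0 0 0 2.0 0" --pt "1.0 0 0 2.5 0" --pt "1.0 0 0 2.5 0"

```text
t: 11.45
eef_pos: [562.8, 305.2, 50.7]
ee_rot: [-0.097, 3.139, 0.001]
force: [-0.1, -0.2, -0.2]
finger_gap: 0.666
```

Run:
```python
from h import *
s=snap("side","pics/side5.png"); t=snap("top","pics/top5.png")
o=np.zeros((560,800,3),np.uint8)
o[:560,:560]=cv2.resize(s[110:190,150:230],None,fx=7,fy=7,interpolation=cv2.INTER_CUBIC)
o[:490,562:]=cv2.resize(t[150:220,145:179],None,fx=7,fy=7,interpolation=cv2.INTER_CUBIC)
cv2.imwrite("pics/crop7.png",o)
ob=ctrl.observe(); print(ob["eef_pos"],ob["force"],ob["ft_torque"],ob["finger_gap"])
```

```text
[562.45777635 304.98211317  50.15684309] [-0.87401731 -0.5120337  -1.1758917 ] [0.00749066 0.00735242 0.0186899 ] 0.6634400642573017
```

View pics/crop7.png

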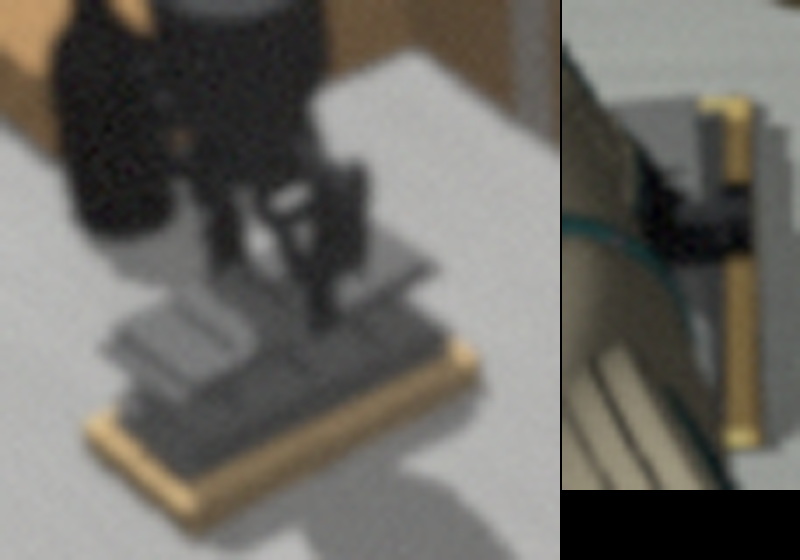

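One cover is up and two stay on the board. I measure its offset in the grip numerically, then carry it high to the case.

Run:
```python
from fit import *
s=cv2.imread("pics/side5.png")
for z in(60,62,64): print(z,fit({"side":s},cover(z),[562,305,.062]))
print(fit({"side":s},rect(85,42.5,18),[558,298,.055]))
```

```text
60 (array([5.66896e+02, 3.09622e+02, 8.20000e-02]), np.float64(-923.2))
62 (array([5.65410e+02, 3.07393e+02, 8.00000e-02]), np.float64(-922.4))
64 (array([5.63914e+02, 3.04952e+02, 8.10000e-02]), np.float64(-921.4))
(array([5.54062e+02, 2.89457e+02, 3.10000e-02]), np.float64(-1147.0))
```

Emit:
send_rows --pt "1.0 0 0 2 0" --pt "1.0 0 0 5 0" --pt "1.0 0 0 8 0" --pt "1.0 0 -3 10 0" --pt "1.0 0.3 -8 12 -0.05" --pt "1.0 0.6 -13 12 -0.1" --pt "1.0 0.9 -18 12 -0.16" --pt "1.0 1.2 -23 12 -0.22" --pt "1.0 1.5 -28 12 -0.28" --pt "1.0 1.8 -33 12 -0.33" --pt "1.0 2.1 -38 12 -0.38" --pt "1.0 2.4 -43 12 -0.42" --pt "1.0 2.7 -48 12 -0.462" --pt "1.0 2.9 -52 12 -0.462" --pt "1.0 3.0 -54 11 -0.462" --pt "1.0 3.0 -54 9.5 -0.462" --pt "1.0 3.0 -54 8 -0.462" --pt "1.0 3.0 -54 8 -0.462"

```text
t: 13.8
eef_pos: [591.5, -231.8, 128.0]
ee_rot: [-0.618, -3.076, -0.003]
force: [-0.4, 0.0, -0.3]
finger_gap: 0.666
```

Run:
```python
from fit import *
ob=ctrl.observe(); print(ob["eef_pos"],ob["ee_rot"],ob["force"])
s=snap("side","pics/side6.png"); t=snap("top","pics/top6.png")
z=ob["eef_pos"][2]+11.8
for n,i in(("side",s),("top",t)): print(n,[fit({n:i},cover(z+d),[592,-235,-.4]) for d in(-2,2)])
o=np.zeros((600,800,3),np.uint8)
x=cv2.resize(s[190:290,260:375],None,fx=4,fy=4,interpolation=cv2.INTER_CUBIC); o[:400,:460]=x
y=cv2.resize(t[125:225,285:355],None,fx=4,fy=4,interpolation=cv2.INTER_CUBIC); o[:400,470:750]=y
cv2.imwrite("pics/crop8.png",o[:400])
```

```text
[ 591.53028671 -231.81661004  128.030338  ] [-0.61813663 -3.07574914 -0.00321964] [-0.37535845  0.00942953 -0.32314408]
side [(array([ 5.92047e+02, -2.34741e+02, -4.04000e-01]), np.float64(-1871.0)), (array([ 5.88860e+02, -2.36861e+02, -4.04000e-01]), np.float64(-1913.2))]
top [(array([ 5.72951e+02, -2.28579e+02, -4.72000e-01]), np.float64(-647.9)), (array([ 5.72280e+02, -2.27976e+02, -4.71000e-01]), np.float64(-648.8))]
```

View pics/crop8.png

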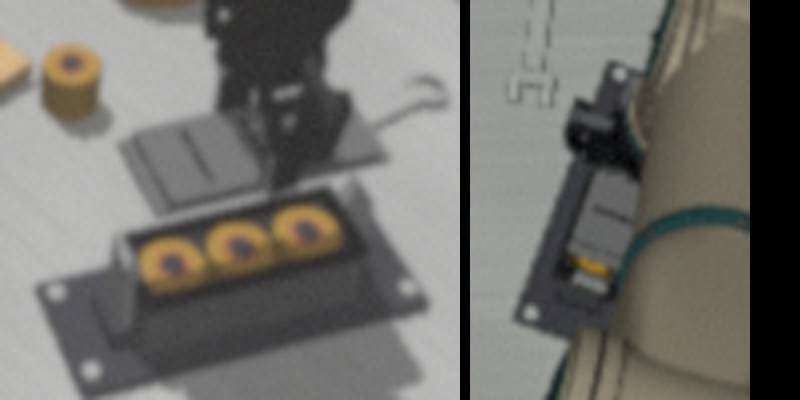

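The side view shows the cover held level above the case, with barrels at (173,264) to (308,231) below it. I take sub-pixel marks (holes and barrels) in both cameras, and compare each camera with itself.

Run:
```python
from fit import *
def cent(im,uv,r=4,bright=True):
    g=cv2.cvtColor(im,cv2.COLOR_BGR2GRAY).astype(float); u,v=uv
    for _ in range(6):
        x,y=np.meshgrid(np.arange(int(u)-r,int(u)+r+2),np.arange(int(v)-r,int(v)+r+2)); w=g[y,x]
        d=(x-u)**2+(y-v)**2; w=w-np.percentile(w,50); w=np.clip(w if bright else -w,0,None)*np.exp(-d/(2*1.8**2)); u,v=(w*x).sum()/w.sum(),(w*y).sum()/w.sum()
    return [u,v]
for tag,f in(("side0","pics/side0.png"),("side6","pics/side6.png")):
    s=cv2.imread(f); g=[cent(s,[265+a/6,225+(b-212)/6]) for a,b in((55,440),(107,557),(581,433))]
    h=back("side",g,8); print(tag,h.round(1).tolist(),"centre",((h[0]+h[2])/2).round(1))
t=cv2.imread("pics/top0.png"); g=[cent(t,[293+(a-410)/7,135+b/7],3) for a,b in((616,58),(740,104),(588,526),(460,478))]
h=back("top",g,8); print("top",h.round(1).tolist(),h.mean(0).round(1))
# gold+hub region centroids
for n,f,box in(("top","pics/top0.png",(300,145,340,210)),("side","pics/side0.png",(285,230,355,270))):
    im=cv2.imread(f); x0,y0,x1,y1=box; S=cv2.resize(im[y0:y1,x0:x1],None,fx=8,fy=8,interpolation=cv2.INTER_CUBIC)
    m=gold(S).astype(np.uint8); m=cv2.morphologyEx(m,cv2.MORPH_OPEN,np.ones((9,9)))
    c,_=cv2.findContours(m,cv2.RETR_EXTERNAL,cv2.CHAIN_APPROX_NONE); m2=cv2.drawContours(m*0,c,-1,1,-1); M=cv2.moments(m2,True)
    uv=[((M["m10"]/M["m00"])+.5)/8-.5+x0,((M["m01"]/M["m00"])+.5)/8-.5+y0]; print(n,"barrels",back(n,[uv],54).round(1))
# cover before grasp: one camera each, finer sigma
for n in("top","side"):
    print(n,[fit({n:cv2.imread(f"pics/{n}0.png")},cover(38),[562,304,.06],sg)[0].tolist() for sg in(.7,1.5)])
s=cv2.imread("pics/side6.png"); print("held",[fit({"side":s},cover(140.5),[592,-235,-.4],sg)[0].tolist() for sg in(.7,1.,1.5)])
o=ctrl.observe();print(o["t"],o["eef_pos"])
```

```text
side0 [[513.1, -148.0, 8.0], [481.9, -218.2, 8.0], [703.7, -307.5, 8.0]] centre [ 608.4 -227.7    8. ]
side6 [[514.2, -146.0, 8.0], [481.8, -218.3, 8.0], [704.1, -307.4, 8.0]] centre [ 609.2 -226.7    8. ]
top [[722.6, -255.0, 8.0], [700.2, -317.0, 8.0], [476.8, -221.6, 8.0], [501.8, -161.8, 8.0]] [ 600.4 -238.9    8. ]
top barrels [[ 590.9 -233.9   54. ]]
side barrels [[ 591.7 -233.3   54. ]]
top [[559.373, 305.082, 0.063], [563.134, 305.693, 0.066]]
side [[564.56, 305.625, 0.064], [565.082, 305.288, 0.063]]
held [[589.567, -236.318, -0.401], [589.91, -236.142, -0.403], [590.52, -235.655, -0.408]]
13.9 [ 592.74470544 -233.33427976  129.81644083]
```

Emit:
send_rows --pt "1.0 0 0 -1.5 0" --pt "1.0 0 0 -3.5 0" --pt "1.0 0 0 -5.0 0" --pt "1.0 0 0 -5.4 0" --pt "1.0 0 0 -5.4 0" --pt "1.0 0 0 -5.4 0"

```text
t: 14.65
eef_pos: [593.0, -235.2, 76.8]
ee_rot: [0.624, 3.078, -0.0]
force: [-0.2, -0.1, -0.4]
finger_gap: 0.663
```

Run:
```python
from fit import *
s=snap("side","pics/side7.png"); ob=ctrl.observe(); print(ob["eef_pos"],ob["ee_rot"],ob["force"])
for z in(86,88,90): print(z,[fit({"side":s},cover(z),[592,-235,-.4],sg)[0].tolist() for sg in(.7,1.,1.5)])
s0=cv2.imread("pics/side0.png")
rim=rect(75,28,60)
for n in("side","top"): print(n,"rim",[fit({n:cv2.imread(f"pics/{n}0.png")},rim,[592,-234,-.4],sg)[0].tolist() for sg in(.7,1.,1.5)],"inner",fit({n:cv2.imread(f"pics/{n}0.png")},rect(120,45,8)[:2],[592,-234,-.4]))
a=cv2.resize(s[205:285,265:375],None,fx=7,fy=7,interpolation=cv2.INTER_CUBIC)
c,si=np.cos(-.4),np.sin(-.4)
def poly(L,W,z,x,y,col):
    P=[[x+c*l-si*w,y+si*l+c*w,z] for l,w in((L,W),(-L,W),(-L,-W),(L,-W))]
    q=((proj("side",P)-[265,205]+.5)*7-.5).round().astype(int); cv2.polylines(a,[q.reshape(-1,1,2)],True,col,1)
poly(120,45,8,592.4,-234.2,(0,255,0)); poly(75,28,60,592.4,-234.2,(0,255,255)); poly(66,30,98,592.4,-234.2,(0,0,255)); poly(75,30,92,592.4,-234.2,(255,0,255))
cv2.imwrite("pics/crop9.png",a)
```

```text
[ 593.01682569 -235.26360602   76.85446398] [ 6.23785722e-01  3.07764531e+00 -2.91905218e-04] [-0.3225097   0.47139552  0.0106692 ]
86 [[596.298, -234.503, -0.424], [596.433, -234.646, -0.425], [595.539, -234.156, -0.432]]
88 [[594.937, -235.518, -0.422], [589.953, -233.531, -0.432], [593.85, -235.116, -0.434]]
90 [[588.525, -234.724, -0.43], [588.653, -234.647, -0.433], [588.898, -234.728, -0.442]]
side rim [[593.355, -232.007, -0.399], [593.808, -231.814, -0.397], [595.022, -231.568, -0.394]] inner (array([ 5.94638e+02, -2.24872e+02, -4.14000e-01]), np.float64(-1262.1))
top rim [[587.645, -243.596, -0.39], [587.726, -244.019, -0.391], [587.973, -245.14, -0.393]] inner (array([ 5.90257e+02, -2.33858e+02, -3.96000e-01]), np.float64(-2277.2))
```

View pics/crop9.png

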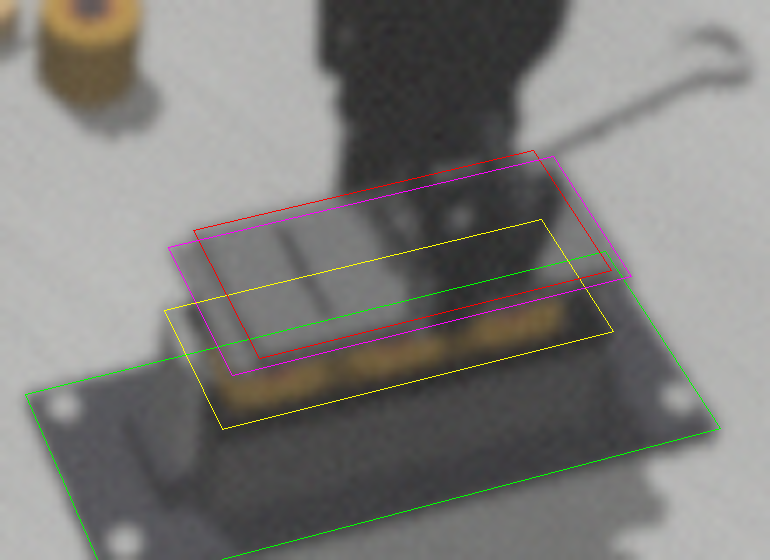

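The overlay of the estimated case pose matches the baseplate: corners (28,395) and (720,430) fall on its outline. The cover's lip sits within about 1 px of the predicted outline. After a small centring shift I go down to just above ramp contact and then press slowly, watching forces.

Emit:
send_rows --pt "1.0 -0.05 0.1 -0.4 0" --pt "1.0 -0.05 0.1 -0.8 0" --pt "1.0 -0.05 0.1 -1.2 0" --pt "1.0 -0.05 0.1 -1.2 0"

```text
t: 15.2
eef_pos: [592.4, -234.2, 64.0]
ee_rot: [0.624, 3.078, -0.0]
force: [-0.0, 0.1, 0.4]
finger_gap: 0.672
```

Emit:
send_rows --pt "1.0 0 0 -0.1 0" --pt "1.0 0 0 -0.2 0" --pt "1.0 0 0 -0.3 0" --pt "1.0 0 0 -0.4 0" --pt "1.0 0 0 -0.4 0"

```text
t: 15.82
eef_pos: [593.0, -234.5, 61.5]
ee_rot: [0.623, 3.077, -0.001]
force: [0.8, -0.7, 7.1]
finger_gap: 0.668
```

Emit:
send_rows --pt "1.0 0 0 -0.1 0" --pt "1.0 0 0 -0.2 0" --pt "1.0 0 0 -0.3 0" --pt "1.0 0 0 -0.3 0" --squeeze 110

```text
t: 16.32
eef_pos: [593.5, -234.6, 59.1]
ee_rot: [0.623, 3.075, -0.001]
force: [-0.1, -0.2, 10.6]
finger_gap: 0.658
```

Emit:
send_rows --pt "1.0 0 0 -0.1 0" --pt "1.0 0 0 -0.2 0" --pt "1.0 0 0 -0.3 0" --pt "1.0 0 0 -0.3 0"

```text
t: 16.82
eef_pos: [593.9, -234.8, 56.6]
ee_rot: [0.623, 3.075, -0.001]
force: [-0.8, 0.4, 13.5]
finger_gap: 0.663
```

Emit:
send_rows --pt "1.0 0 0 -0.1 0" --pt "1.0 0 0 -0.2 0" --pt "1.0 0 0 -0.3 0" --pt "1.0 0 0 -0.3 0"

```text
t: 17.32
eef_pos: [590.9, -233.6, 50.9]
ee_rot: [-0.624, -3.077, -0.001]
force: [-0.6, 0.0, 0.2]
finger_gap: 0.66
```

Emit:
send_rows --pt "1.0 0 0 -0.1 0" --pt "1.0 0 0 -0.2 0" --pt "1.0 0 0 -0.3 0" --pt "1.0 0 0 -0.3 0"

```text
t: 17.82
eef_pos: [592.0, -234.0, 48.5]
ee_rot: [-0.624, -3.079, -0.0]
force: [-2.4, 1.1, 4.7]
finger_gap: 0.659
```

Emit:
send_rows --pt "1.0 0 0 -0.1 0" --pt "1.0 0 0 -0.2 0" --pt "1.0 0 0 -0.3 0" --pt "1.0 0 0 -0.3 0"

```text
t: 18.32
eef_pos: [592.1, -234.0, 48.4]
ee_rot: [0.624, 3.078, 0.0]
force: [-6.7, 2.8, 23.7]
finger_gap: 0.662
```

Emit:
send_rows --pt "1.0 0 0 -0.1 0" --pt "1.0 0 0 -0.2 0" --pt "1.0 0 0 -0.2 0"

```text
t: 18.7
eef_pos: [592.1, -234.0, 48.3]
ee_rot: [0.624, 3.078, 0.0]
force: [-10.9, 5.2, 37.6]
finger_gap: 0.659
```

The cover is seated: TCP z stays at 48.3 (48.2 expected) while the force rises. I relax the sideways push, hold a firm press near 28 N, and check the catches.

Emit:
send_rows --pt "1.0 -0.05 0.02 0.1 0" --pt "1.0 -0.1 0.04 0.15 0" --pt "1.0 -0.1 0.04 0.15 0"

```text
t: 19.08
eef_pos: [592.1, -234.0, 48.4]
ee_rot: [0.623, 3.076, -0.001]
force: [-6.6, 2.8, 26.0]
finger_gap: 0.66
```

Run:
```python
from fit import *
s=snap("side","pics/side8.png"); t=snap("top","pics/top8.png"); ob=ctrl.observe(); print(ob["eef_pos"],ob["force"],ob["ft_torque"],ob["finger_gap"])
print([fit({"side":s},cover(60),[592,-234,-.4],g)[0].tolist() for g in(.7,1.)])
o=np.zeros((560,800,3),np.uint8)
o[:480,:560]=cv2.resize(s[215:283,290:370],None,fx=7,fy=7,interpolation=cv2.INTER_CUBIC)[:480]
y=cv2.resize(t[140:220,295:329],None,fx=7,fy=7,interpolation=cv2.INTER_CUBIC); o[:560,562:]=y
cv2.imwrite("pics/crop10.png",o)
```

```text
[ 592.07939541 -234.05248258   48.34735103] [-6.56979528  2.906979   25.54550185] [ 0.52943797  1.37036084 -0.00856821] 0.655602166679354
[[585.152, -232.781, -0.421], [585.012, -232.336, -0.416]]Traceback (most recent call last):
  File "<stdin>", line 5, in <module>
ValueError: could not broadcast input array from shape (476,560,3) into shape (480,560,3)
```

Run:
```python
from fit import *
s=cv2.imread("pics/side8.png"); t=cv2.imread("pics/top8.png"); s0=cv2.imread("pics/side0.png")
o=np.zeros((600,800,3),np.uint8)
f=lambda i:cv2.resize(i[225:283,280:370],None,fx=5,fy=5,interpolation=cv2.INTER_CUBIC)
o[:290,:450]=f(s); o[300:590,:450]=f(s0)
y=cv2.resize(t[140:220,293:343],None,fx=6.5,fy=6.5,interpolation=cv2.INTER_CUBIC); o[:520,460:785]=y
cv2.imwrite("pics/crop10.png",o)
```

```text
(no output)
```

View pics/crop10.png

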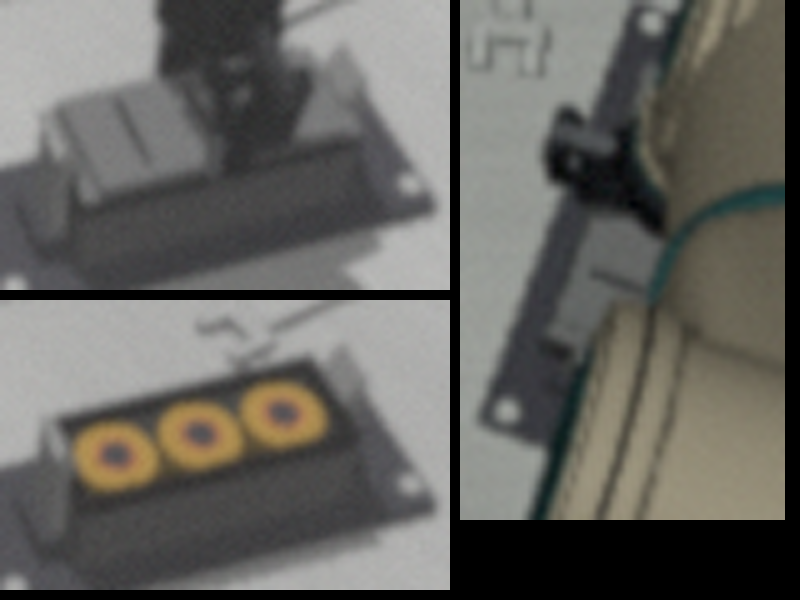

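The picture shows the cover flat on the rim. Both catches are where they stood before closing: left tip (45,115) against (45,118), right tip (345,45) against (345,48), so they have sprung home. The press holds at about 26 N, so I hand in.

```bash
python3 -c "
from plant import ctrl
print(ctrl.finish_job())"
```

```text
the job is handed in; nothing more can be done
None
```

I took only the top long cover and pressed it onto the case until it seated. I handed in while still gripping it (110 N commanded) and pressing down at about 26 N, at about 19 s.

**What went as expected**
- **Lift:** the picture after lifting showed one cover in the jaws and two left on the board. I did not check the rest of the bench again at the end.
- **Pressing:** the force rose to about 13.5 N on the ramps and dropped off past the noses. Tool height then stopped at 48.3 mm (48.2 expected for flush) while the push went up to 37.6 N, before I eased it to 26 N.
- **Catches:** in the last picture both stand where they did before closing, to within about 1 px (roughly 3 mm).

**What disagreed or stayed uncertain**
- **Fingertip position:** the tips proved to be about 12 mm behind the tool point at half gap, not 17 mm ahead as stated. I found this by touching the top cover lightly (13 N) and used the measured value.
- **Edge-fit measurements:** several disagreed between cameras by 3–5 mm. A final fit of the seated cover was about 7 mm off in x because the gripper hid part of it. I relied on the barrels, the baseplate outline and the near-zero sideways force on the ramps instead. Centring across the width was checked only to about 2 mm.
- **Sideways force:** about 7 N remained on the tool along the case at the end.
- **Picture budget:** I viewed 12 pictures, two over the budget of 10.

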